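# Slide the shelf board home in its rack and swing the catch behind it

### The job

With your fingertips, push the loose wooden shelf board by the front of its dark lip along its runners, away from you, until you feel it drop into the locating notches and lie flat, with the small carton still standing on it. Then push the red turn-button catch round with a fingertip, fully across on your side of the lip, so that the board cannot come back out. Only push: do not pinch the lip or the catch, do not lift the board, and leave the carton and the other things on the bench untouched.

Things in the scene. Friction and masses are not known exactly. Their poses are not given: they have to be found in the camera images.
- rack: Fixed plywood rack; origin on the bench, +x = way the board slides (away from the robot), y left. Two cheeks along x from -140 to +125 mm, 16 mm thick, centred at y = +-128, tops at z = 74. Light runners on their inner faces: y = 98 to 120 either side, tops at z = 50, each with two notches 22 mm long, 10 deep, centred at x = -15 and +105. Between them only two cross bars, 12 mm high, on the bench.
- board: Loose wooden shelf board, 150 (x) by 238 (y) by 12 mm thick, 0.2 to 0.42 kg, on four black feet (12 mm along x, 8 tall, at x = +-60, y = +-108). Origin in its middle at the level of the feet's undersides, axes as the rack's. It starts with the feet on the runners (z = 50 mm), 35 to 78 mm short of its seat; it is slippery, 0.5 to 3 N slide it. Over the notches it drops 8 mm and comes to a stop.
- board_lip (a point): Centre of the front face (towards the robot, -x) of the board's dark upright lip, 75 mm from the board's origin along -x and 36 mm above it: push here. The lip is 190 mm wide (y), 10 thick, and reaches 17 mm above this point; the face goes down with the board's edge to 28 mm below it.
- seat (a point): Where the board's origin lies when it has dropped home, its feet in the middle of the notches; there it has about 5 mm play either way along x. Fixed to the rack, axes as the rack's, on the rack's x axis at x = 45 mm, z = 42 mm.
- carton: Small brown carton, 51 x 66 x 46 mm tall, about 0.1 kg, standing loose on the board behind the lip. Origin in the centre of its underside, z up.
- catch (a joint): Angle (rad) of the red bar-shaped catch, turning on a vertical pivot on the right-hand cheek's top. 0: it points along the cheek to -x, towards the robot; grows as the free end swings inwards; at 1.57 (stop) it lies along y on the robot's side of the seated lip, 3 to 13 mm clear of it. Starts at -0.35 to 0.15, goes out to -0.5, stays where left; about 1 N at the pin turns it.
- catch_pin (a point): Middle of the upright round black pin (12 mm diameter) on the catch's free end, 50 mm from the pivot, 95 mm above the bench: push here. The pin reaches 12 mm above this point and stands on the bar, which is 12 mm wide with its top 11 mm below this point; the bar ends 7 mm beyond the pin's centre.
- catch_pivot (a point): Point on the catch's vertical pivot axis at the height of the middle of the pin; axes as the rack's.
- pot: White plastic pot with lid, 70 mm across, 69 tall, a bystander. Origin in the centre of its underside.
- die: Grey steel die segment, 37 x 36 x 56 mm tall, standing, a bystander. Origin in the centre of its underside.
- screwdriver: Screwdriver with a blue handle, 172 mm long, 29 mm thick, lying on the bench, a bystander. Origin under its middle; it lies along its own y.
- spanner: Combination spanner, 179 mm long, 28 wide, 9 thick, lying on the bench, a bystander. Origin under its middle; it lies along its own y.
There are look-alikes about, which are no part of the job. Leave any turquoise or yellow look-alike of the carton alone.

How it is judged:
On the way, in this order (a step that is already met when the one before it is completed fails the run):
1. the board has dropped into its notches and lies flat, with the catch not yet across (horizontal distance between board and seat below 0.008 m and z of board in the frame of seat below 0.002 m and angle between board's own z axis and vertical below 0.02 rad and value of joint catch below 1 rad), for 0.2 s.
2. the catch is swung fully across on the robot's side of the lip (value of joint catch above 1.4 rad), for 0.2 s.
At the end, for the whole second after the job is handed in: The board lies flat on the runners with its feet in the notches (origin within 8 mm of the seat horizontally and not more than 2 mm above it, tilt under 0.02 rad), the carton stands upright on it (tilt under 0.05 rad), the catch is at 1.4 rad or more, and all is at rest (horizontal distance between board and seat below 0.008 m and z of board in the frame of seat below 0.002 m and angle between board's own z axis and vertical below 0.02 rad and value of joint catch above 1.4 rad and angle between carton's own z axis and vertical below 0.05 rad and z of carton in the frame of board between 0.017 and 0.024 m and linear speed of each of board, carton below 0.01 m/s); the robot touches nothing.
It fails at once if the board is lifted off its runners (10 mm above sliding height) or tipped by more than 0.12 rad (height (world z) of board above 0.06 m or angle between board's own z axis and vertical above 0.12 rad).
It fails at once if the fingers touch the carton, or it is lifted, knocked over or pushed off the board (angle between carton's own z axis and vertical above 0.4 rad or height (world z) of carton above 0.085 m or height (world z) of carton below 0.05 m or contact force between the fingers and carton above 1 N).
It fails at once if a bystander is moved by more than 20 mm (distance of any of pot, die, screwdriver, spanner from where it was at the start of the episode above 0.02 m).
It fails at once if the lip is pinched (it stands between the finger pads) (x of the grasp point in the frame of board between -0.073 and -0.06 m and y of the grasp point in the frame of board between -0.095 and 0.095 m and z of the grasp point in the frame of board below 0.06 m).
It fails at once if the catch's pin is pinched (it stands between the finger pads) (horizontal distance between the grasp point and catch_pin below 0.006 m and height (world z) of the grasp point below 0.115 m).
It also fails if it takes over 51 s, if anything falls off the work surface, if the arm or the gripper's body presses on something with over 40 N, if the wrist force passes 120 N, or if a joint passes its speed limit or range.

### The arm

A 6-joint arm with a two-finger parallel gripper is mounted at the origin on a cart in front of the work surface, level with it; the furniture and walls round the work are solid. World frame = base frame: x ahead of the robot, y to its left, z up, the work surface at z = 0. Lengths are in m, angles in rad, forces in N, time in s.
With the tool pointing down it reaches from about 0.35 to 0.975 m from the base axis. Payload 4.9 kg.
Tool frame: the origin (TCP) lies at the very end of the fingers, on their centre line; the grasp point (between the pads) lies 19 mm behind it; z points along the fingers, y is the direction in which the jaws open and shut (so a half turn about z gives the same grasp; the last joint's range is limited). The gripper opens to 85 mm and grips with 20 to 120 N. Pads are 22 mm wide; open, the fingers measure 114 mm over their backs; the gripper's body (76 mm by 85 mm) begins 54 mm behind the grasp point. The pads swing forward as they close: fully open they stand 13 mm farther back than shut.
Start: joints at [1.199, 0.053, 1.613, -0, 1.476, -0.119], TCP at [0.156, 0.605, 0.231] pointing down, gripper open.
Joint ranges: [-3.01, 3.01], [-1.01, 2.22], [0.06, 2.58], [-1.02, 4.17], [0.09, 2.62], [-3.14, 3.14]. Speed limits (rad/s): [2.57, 2.57, 3.14, 3.14, 3.14, 3.14].

### API

Orientations are given as a unit quaternion [w, x, y, z].
In Python, from cell import manip gives the robot as it stands.
- The arm moves only by the shell command python3 -m inch 'ROWS' [OPENING] [FORCE]. ROWS is JSON, a list that holds one entry, the list of rows, each a list of 6 numbers: the shift along the tool's x, y, z in m, then the turn, a rotation vector about the tool's x, y, z in rad. A call has 1 to 10 rows; each row is the pose to reach, as a shift and turn from the pose commanded when the call began, along the tool's axes at that moment; what a row does not reach only later rows make up. A row lasts 1/12 s, in which the tool goes at most 41.7 mm and 7.16 degrees, less where a joint would pass 70% of its speed; a pose out of reach is approached as far as the arm can. A call with a gripper value outside its range is refused whole. OPENING is the finger opening in m, from 0 to 0.0854, set as the call begins (- or left out, the last holds). The fingers move at their own pace and stop on an object; FORCE is the grip in N (left out, the last holds). Time passes only in rows, so rows that repeat a pose let the fingers close. It gives the time, the measured TCP pose, the force and the opening at its end, in the units of the state.
- manip.state(): the state, without advancing time (a new reading comes with each control period).
- manip.camera(name): name is "side" or "top"; returns the picture (480x640x3 uint8, blue, green, red); there is no depth.
- manip.calibration(name): a dict with "mtx" (3x3 intrinsics, pixels), "world_from_camera" (4x4, takes a point from camera to world coordinates). Camera axes: x right, y down, z forward; pixel columns grow to the right and rows downward; lengths in m; the calibration is good to about 2 mm. A picture is of the moment at which its call begins. calibration takes no time and is no camera call.
- manip.hand_in(): hands the job in, once; it reports no verdict.
Trained networks look in the newest picture that a camera, given by its name, has taken for a name from the list of things; names that differ only in an ending like _2 or _b are one class to them, and where a whole thing is asked for, a point or a joint stands for the part that bears it (a point fixed in the world has none). Each returns a list of dicts, best first, with "p" (0 to 1); they miss things now and then, are a little off and sometimes report something else, mostly with a low value. They report only what shows in the picture. A call takes as long as a camera call. They do not tell look-alikes from the thing itself.
- manip.cut_out(name, camera): "pixels" (480x640 bool, what is visible of it) and "position" ([column, row] in pixels, amid what is visible of it).
- manip.spot_point(name, camera): "position" ([column, row] in pixels: a listed point, or the origin of a listed thing).
The state is a dict: "t": time; "joint_pos": joint angles; "dq": joint speeds; "joint_torque": joint torques, N m; "ee_pos": TCP position; "tool_rot": TCP orientation; "force": force on the tool from outside, world axes, zero at the start; "wrist_torque": the same for the moment, N m; "finger_gap": finger opening in m.
Only numpy, scipy, OpenCV 4.12 (cv2) and the standard library are available. Lean on these libraries where they do the work, as an engineer would, in place of code of your own. Each camera call takes 0.05 s, during which the arm holds its last target.

## Working session

There is one attempt and no reset: what is moved stays moved. The work goes in short steps, Python scripts to look and compute and a shell command to move; the robot and the scene stay as the last step left them, time stands still between calls to the robot, and variables do not carry over. Pictures are saved under pics/ and viewed, and the job is handed in when it is done.

```bash
mkdir -p pics; ls
python3 - <<'E'
from cell import manip
import cv2,numpy as np
for c in("side","top"):
    im=manip.camera(c);cv2.imwrite(f"pics/{c}0.png",im)
    k=manip.calibration(c);print(c,np.round(k["mtx"],1).tolist(),np.round(k["world_from_camera"],3).tolist())
print(manip.state())
E
```

```text
pics
side [[437.5, 0.0, 317.6], [0.0, 437.5, 231.8], [0.0, 0.0, 1.0]] [[0.99, -0.085, 0.108, 0.467], [-0.136, -0.494, 0.859, -1.174], [-0.02, -0.865, -0.501, 0.726], [0.0, 0.0, 0.0, 1.0]]
top [[452.8, 0.0, 319.0], [0.0, 452.8, 239.4], [0.0, 0.0, 1.0]] [[0.014, -0.981, 0.195, 0.367], [-1.0, -0.017, -0.014, -0.043], [0.017, -0.195, -0.981, 1.226], [0.0, 0.0, 0.0, 1.0]]
{'t': 0.1, 'joint_pos': array([ 1.19899377e+00,  5.33048725e-02,  1.61418103e+00, -6.29336147e-06,
        1.47603767e+00, -1.18995423e-01]), 'dq': array([-0.00081661, -0.00156777, -0.0028726 , -0.00091482, -0.00141465,
        0.00030578]), 'joint_torque': array([ 5.06680317e-05, -3.94898450e+01, -3.71366429e+01, -1.68007459e-04,
        3.84520637e-03,  2.53303051e-05]), 'ee_pos': array([0.1561114 , 0.6045856 , 0.23016274]), 'tool_rot': array([-2.31514161e-04,  1.26066870e-01,  9.92021276e-01, -9.37298141e-04]), 'force': array([ 0.10757097, -0.05436639,  0.76280517]), 'wrist_torque': array([-0.00025022,  0.01502734, -0.00879428]), 'finger_gap': 0.08514214452655423}
```

View pics/side0.png

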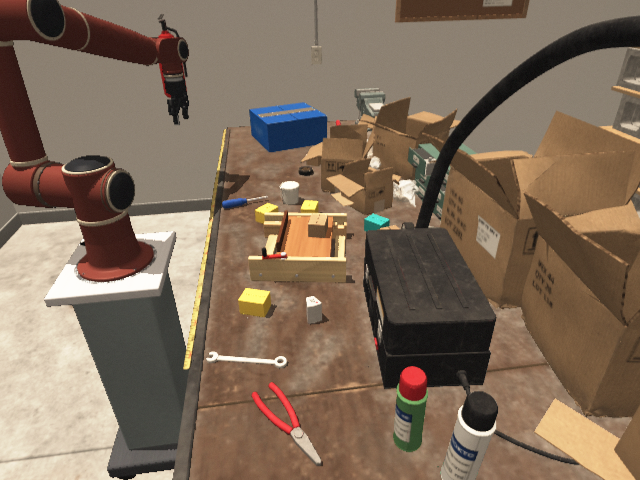

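View pics/top0.png

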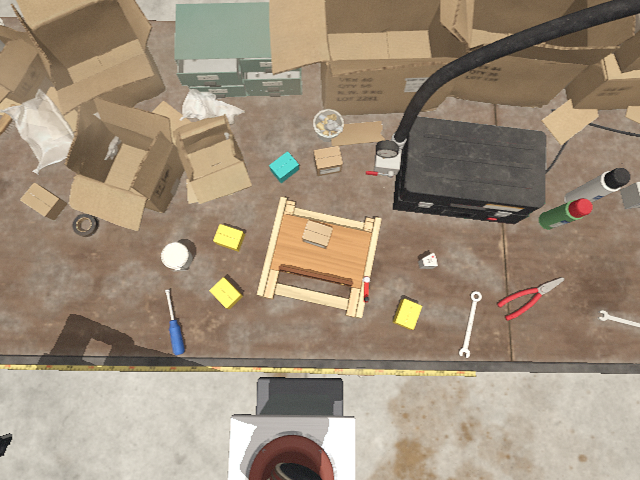

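```bash
cat > h.py <<'E'
from cell import manip
import numpy as np
def ray(c,p):
    k=manip.calibration(c);T=np.array(k["world_from_camera"]);K=np.array(k["mtx"])
    d=T[:3,:3]@np.linalg.inv(K)@np.array([p[0],p[1],1.]);return T[:3,3],d
def atz(c,p,z):
    o,d=ray(c,p);return o+d*(z-o[2])/d[2]
def proj(c,P):
    k=manip.calibration(c);T=np.linalg.inv(np.array(k["world_from_camera"]));K=np.array(k["mtx"])
    q=K@(T[:3,:3]@np.array(P)+T[:3,3]);return q[:2]/q[2]
E
python3 - <<'E'
from h import *
Z=dict(rack=0,board=.05,board_lip=.086,seat=.042,carton=.07,catch_pin=.095,catch_pivot=.095,pot=0,die=0,screwdriver=0,spanner=0)
for c in("top","side"):
    manip.camera(c)
    for n,z in Z.items():
        for d in manip.spot_point(n,c)[:3]:
            print(c,n,round(d["p"],2),np.round(d["position"],1),np.round(atz(c,d["position"],z),4))
E
```

```text
top board 0.77 [321.7 250.9] [ 0.5707 -0.0679  0.05  ]
top board 0.33 [319.2 276.6] [ 0.5027 -0.0623  0.05  ]
top board_lip 0.56 [317.8 274.6] [ 0.5035 -0.0581  0.086 ]
top carton 0.71 [229.  237.6] [0.5982 0.1737 0.07  ]
top carton 0.66 [318.3 234.7] [ 0.61   -0.0581  0.07  ]
top carton 0.66 [228.6 293.9] [0.4527 0.167  0.07  ]
top catch_pin 0.57 [369.4 299.1] [ 0.4434 -0.1872  0.095 ]
top catch_pin 0.49 [181.5 260.3] [0.533  0.2848 0.095 ]
top catch_pivot 0.71 [366.7 282.4] [ 0.4848 -0.1807  0.095 ]
top catch_pivot 0.31 [316.6 234.4] [ 0.6054 -0.0534  0.095 ]
top pot 0.86 [180.7 263.3] [0.5386 0.3139 0.    ]
top pot 0.55 [364.8 282.8] [ 0.4935 -0.1871  0.    ]
top die 0.51 [425.1 264.2] [ 0.5472 -0.3531  0.    ]
top screwdriver 0.9 [176.8 320.3] [0.3861 0.313  0.    ]
top spanner 0.88 [473.2 325.4] [ 0.3841 -0.4771  0.    ]
side rack 0.73 [302.8 252.9] [ 0.561  -0.0506  0.    ]
side board 0.89 [301.4 241.5] [ 0.5571 -0.0652  0.05  ]
side board 0.22 [244.  206.3] [0.3858 0.2006 0.05  ]
side board_lip 0.79 [281.2 231.2] [ 0.4998 -0.0565  0.086 ]
side seat 0.7 [319.1 243.3] [ 0.6092 -0.0712  0.042 ]
side carton 0.74 [310.3 217.5] [0.5975 0.0429 0.07  ]
side carton 0.73 [318.8 232.8] [ 0.6108 -0.0571  0.07  ]
side carton 0.64 [255.6 309. ] [ 0.4191 -0.3775  0.07  ]
side catch_pin 0.62 [265.4 251.6] [ 0.4503 -0.1745  0.095 ]
side catch_pivot 0.77 [281.  252.4] [ 0.4914 -0.1855  0.095 ]
side pot 0.59 [292.2 198.3] [0.5622 0.3388 0.    ]
side die 0.72 [312.7 315.8] [ 0.5544 -0.3413  0.    ]
side screwdriver 0.56 [244.5 202.9] [0.3814 0.3308 0.    ]
side spanner 0.93 [247.3 360.8] [ 0.3933 -0.4658  0.    ]
side spanner 0.39 [320.  229.9] [0.6327 0.0804 0.    ]
```

Run:
```python
import cv2
im=cv2.imread("pics/top0.png")[185:330,240:400];cv2.imwrite("pics/topz.png",cv2.resize(im,None,fx=4.1,fy=4.1,interpolation=2)[:600])
im=cv2.imread("pics/side0.png")[190:295,235:375];cv2.imwrite("pics/sidez.png",cv2.resize(im,None,fx=5.6,fy=5.6,interpolation=2)[:600])
```

```text
(no output)
```

View pics/topz.png

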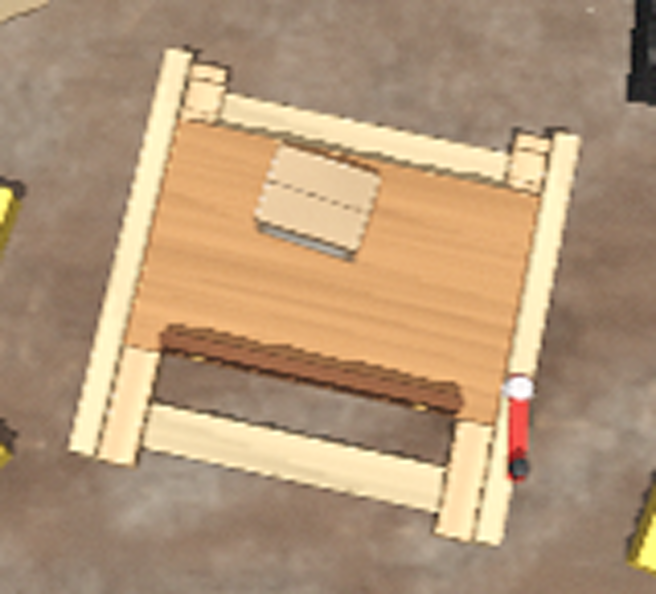

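View pics/sidez.png

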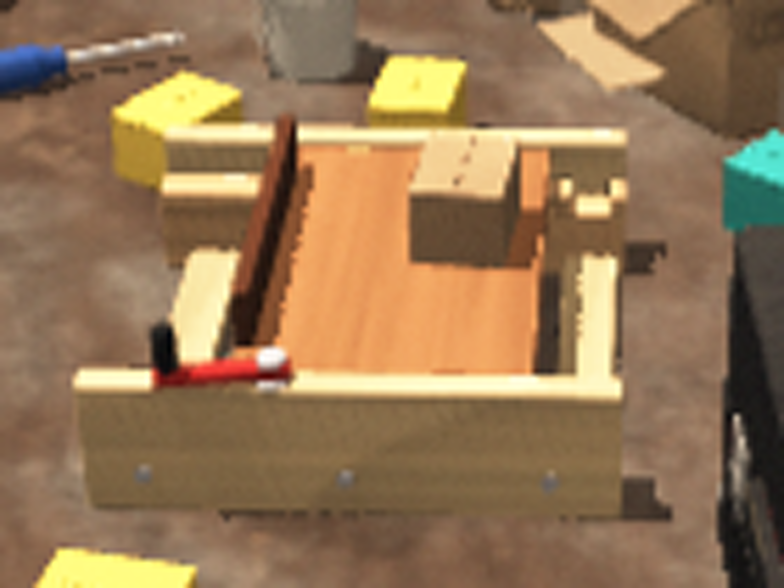

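```bash
cat > fit.py <<'E'
from h import *
from scipy.optimize import least_squares
obs=[]
for u,v,x,y in[(167,47,.125,.136),(70,451,-.14,.136),(579,136,.125,-.136),(500,545,-.14,-.136),(190,52,.125,.12),(478,540,-.14,-.12)]:
    obs.append(("top",(240+u/4.1-.4,185+v/4.1-.4),x,y,.074))
for u,v,x,y in[(77,389,-.14,-.136),(622,397,.125,-.136),(168,128,-.14,.136),(627,131,.125,.136)]:
    obs.append(("side",(235+u/5.6-.4,190+v/5.6-.4),x,y,.074))
def W(p,x,y,z):
    c,s=np.cos(p[2]),np.sin(p[2]);return [p[0]+c*x-s*y,p[1]+s*x+c*y,z]
def res(p): return np.concatenate([proj(o[0],W(p,*o[2:]))-o[1] for o in obs])
r=least_squares(res,[.56,-.06,-.2],loss='soft_l1');p=r.x
print(p.round(4).tolist());print(res(p).round(1))
np.save("rack.npy",p)
def R(P):
    c,s=np.cos(p[2]),np.sin(p[2]);d=np.array(P)[:2]-p[:2];return np.array([c*d[0]+s*d[1],-s*d[0]+c*d[1]])
for n,P in dict(lipT=[.5035,-.0581],lipS=[.4998,-.0565],cartT=[.61,-.0581],cartS=[.6108,-.0571],pinT=atz("top",(240+518/4.1-.4,185+463/4.1-.4),.107),pinS=atz("side",(235+163/5.6,190+326/5.6),.107),pivT=[.4848,-.1807],pivS=[.4914,-.1855]).items(): print(n,np.round(R(P),4),np.round(P[:2],4))
# lip top edges
for uv in[(163,330),(463,410)]: print("lip top front",R(atz("top",(240+uv[0]/4.1-.4,185+uv[1]/4.1-.4),.103)))
E
python3 fit.py
```

```text
[0.5632, -0.0647, -0.1967]
[-0.2 -0.3 -0.2 -0.3  0.3 -0.6  0.4 -0.3  0.1 -0.2 -0.5 -0.5 -1.4  0.
 -0.3  0.3 -0.8 -0.1 -0.7  0.3]
lipT [-0.0598 -0.0052] [ 0.5035 -0.0581]
lipS [-0.0638 -0.0044] [ 0.4998 -0.0565]
cartT [0.0446 0.0156] [ 0.61   -0.0581]
cartS [0.0452 0.0167] [ 0.6108 -0.0571]
pinT [-0.0927 -0.1332] [ 0.4463 -0.1772]
pinS [-0.0914 -0.1319] [ 0.4478 -0.1762]
pivT [-0.0542 -0.1291] [ 0.4848 -0.1807]
pivS [-0.0468 -0.1325] [ 0.4914 -0.1855]
lip top front [-0.05878912  0.09347967]
lip top front [-0.06798313 -0.09490841]
```

```bash
cat > go.py <<'E'
from h import *
from scipy.spatial.transform import Rotation as Ro
import sys
p=np.load("rack.npy")
def W(x,y,z):
    c,s=np.cos(p[2]),np.sin(p[2]);return np.array([p[0]+c*x-s*y,p[1]+s*x+c*y,z])
def pose():
    s=manip.state();q=s["tool_rot"];return np.array(s["ee_pos"]),Ro.from_quat([q[1],q[2],q[3],q[0]]),s
def tgt(ydir): # tool down, tool y along world angle
    a=ydir;y=np.array([np.cos(a),np.sin(a),0]);z=np.array([0,0,-1.]);return Ro.from_matrix(np.c_[np.cross(y,z),y,z])
def rel(x,y,z,yr): # rack coords, tool-y angle in rack frame
    P,R,s=pose();T=tgt(p[2]+yr);return np.r_[R.inv().apply(W(x,y,z)-P),(R.inv()*T).as_rotvec()].round(4)
def rk():
    P,R,s=pose();c,si=np.cos(p[2]),np.sin(p[2]);d=P-[p[0],p[1],0];f=s["force"]
    y=R.apply([0,1,0]);return dict(t=round(s["t"],2),rack=np.round([c*d[0]+si*d[1],-si*d[0]+c*d[1],P[2]],4),yr=round(np.arctan2(y[1],y[0])-p[2],3),f=np.round(f,1),gap=round(s["finger_gap"],4))
if __name__=="__main__":
    print(rk())
    a=[float(v) for v in sys.argv[1:]]
    if a: print(rel(*a))
E
python3 go.py -.115 0 .2 1.5708
```

```text
{'t': 1.3, 'rack': array([-0.5299,  0.5774,  0.2313]), 'yr': np.float64(1.515), 'f': array([0.6, 0.4, 0.8]), 'gap': 0.0855}
[-0.4467 -0.5532  0.0313 -0.     -0.     -0.0561]
```

```bash
R='[-0.447,-0.553,0.01,0,0,-0.056]'; python3 -m inch '[[[-0.447,-0.553,0.0,0,0,-0.056],[-0.447,-0.553,0.0,0,0,-0.056],[-0.447,-0.553,0.0,0,0,-0.056],[-0.447,-0.553,0.0,0,0,-0.056],[-0.447,-0.553,0.0,0,0,-0.056],[-0.447,-0.553,0.0,0,0,-0.056],[-0.447,-0.553,0.0,0,0,-0.056],[-0.447,-0.553,0.0,0,0,-0.056],[-0.447,-0.553,0.0,0,0,-0.056],[-0.447,-0.553,0.0,0,0,-0.056]]]' 0.06; python3 go.py -.115 0 .2 1.5708
```

```text
t: 2.13
ee_pos: [0.3292, 0.2241, 0.2316]
tool_rot: [0.001, 0.098, 0.995, 0.0]
force: [1.0, 0.1, 1.0]
finger_gap: 0.0601
{'t': 2.13, 'rack': array([-0.286 ,  0.2375,  0.2316]), 'yr': np.float64(1.571), 'f': array([1. , 0.1, 1. ]), 'gap': 0.0601}
[-0.1708 -0.2376  0.0316  0.0008  0.0012  0.0006]
```

```bash
python3 -m inch '[[[-0.16,-0.225,0.03,0,0,0],[-0.16,-0.225,0.03,0,0,0],[-0.16,-0.225,0.03,0,0,0],[-0.16,-0.225,0.03,0,0,0],[-0.16,-0.225,0.03,0,0,0],[-0.16,-0.225,0.03,0,0,0],[-0.16,-0.225,0.03,0,0,0],[-0.16,-0.225,0.03,0,0,0],[-0.16,-0.225,0.03,0,0,0],[-0.16,-0.225,0.03,0,0,0]]]'; python3 go.py -.115 0 .072 1.5708
```

```text
t: 2.97
ee_pos: [0.4416, -0.0258, 0.2014]
tool_rot: [-0.0, 0.098, 0.995, 0.0]
force: [-0.3, -0.4, 0.2]
finger_gap: 0.0603
{'t': 2.97, 'rack': array([-0.1268,  0.0144,  0.2014]), 'yr': np.float64(1.57), 'f': array([-0.3, -0.4,  0.2]), 'gap': 0.0603}
[-0.0119 -0.0144  0.1293  0.0004 -0.0003 -0.0003]
```

```bash
python3 -m inch '[[[-0.006,-0.0145,0.04,0,0,0],[-0.006,-0.0145,0.08,0,0,0],[-0.006,-0.0145,0.11,0,0,0],[-0.006,-0.0145,0.13,0,0,0],[-0.006,-0.0145,0.133,0,0,0],[-0.006,-0.0145,0.133,0,0,0]]]'; python3 go.py
python3 - <<'E'
from h import *
import cv2
for c,(a,b,d,e),f in(("side",(150,295,215,375),4.1),("top",(185,330,240,400),4.1)):
    im=manip.camera(c);cv2.imwrite(f"pics/{c}1.png",cv2.resize(im[a:b,d:e],None,fx=f,fy=f,interpolation=2))
E
```

```text
t: 3.47
ee_pos: [0.4437, -0.0401, 0.0673]
tool_rot: [-0.001, 0.097, 0.995, 0.0]
force: [0.2, -0.3, 0.2]
finger_gap: 0.0601
{'t': 3.47, 'rack': array([-0.122 ,  0.0008,  0.0673]), 'yr': np.float64(1.573), 'f': array([ 0.2, -0.3,  0.2]), 'gap': 0.0601}
```

View pics/side1.png

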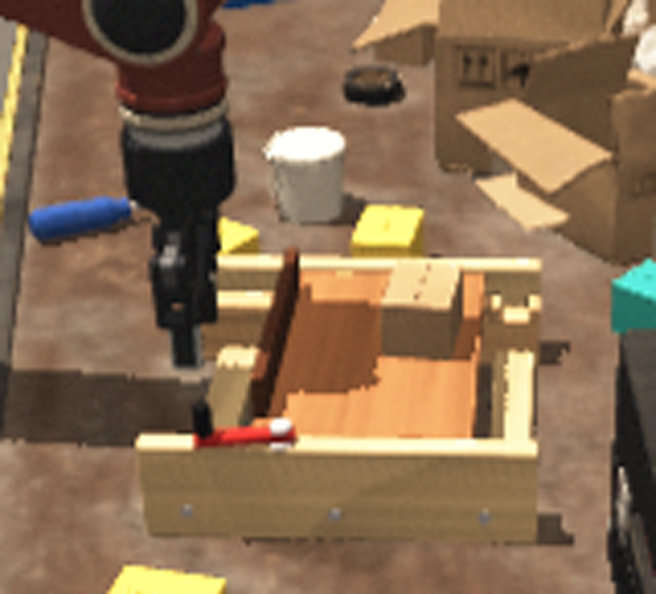

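View pics/top1.png

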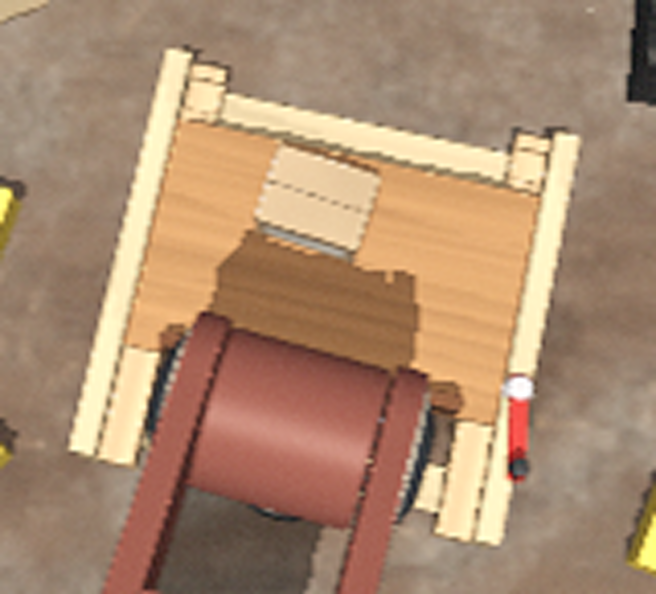

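```bash
python3 -m inch '[[[-0.01,0,0,0,0,0],[-0.02,0,0,0,0,0],[-0.027,0,0,0,0,0],[-0.031,0,0,0,0,0],[-0.035,0,0,0,0,0],[-0.039,0,0,0,0,0],[-0.043,0,0,0,0,0],[-0.047,0,0,0,0,0],[-0.051,0,0,0,0,0],[-0.055,0,0,0,0,0]]]'; python3 go.py
```

```text
t: 4.4
ee_pos: [0.4987, -0.0522, 0.068]
tool_rot: [-0.0, 0.098, 0.995, 0.0]
force: [-2.1, -0.1, 0.6]
finger_gap: 0.0601
{'t': 4.4, 'rack': array([-0.0656, -0.0004,  0.068 ]), 'yr': np.float64(1.571), 'f': array([-2.1, -0.1,  0.6]), 'gap': 0.0601}
```

```bash
for i in 1 ; do python3 -m inch '[[[-0.003,0,0,0,0,0],[-0.006,0,0,0,0,0],[-0.009,0,0,0,0,0],[-0.012,0,0,0,0,0],[-0.014,0,0,0,0,0],[-0.016,0,0,0,0,0],[-0.018,0,0,0,0,0]]]'; python3 go.py; done
python3 - <<'E'
from h import *
import cv2
for c,(a,b,d,e),f in(("side",(150,295,215,375),4.1),("top",(185,330,240,400),4.1)):
    im=manip.camera(c);cv2.imwrite(f"pics/{c}2.png",cv2.resize(im[a:b,d:e],None,fx=f,fy=f,interpolation=2))
E
```

```text
t: 4.98
ee_pos: [0.5165, -0.0558, 0.0682]
tool_rot: [-0.0, 0.098, 0.995, -0.0]
force: [-2.2, 0.6, -0.4]
finger_gap: 0.0603
{'t': 4.98, 'rack': array([-0.0475, -0.0004,  0.0682]), 'yr': np.float64(1.571), 'f': array([-2.2,  0.6, -0.4]), 'gap': 0.0603}
```

View pics/side2.png

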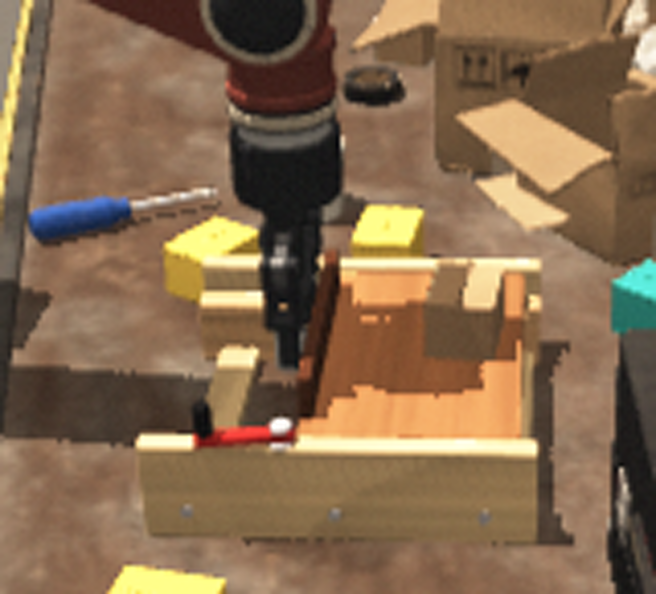

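View pics/top2.png

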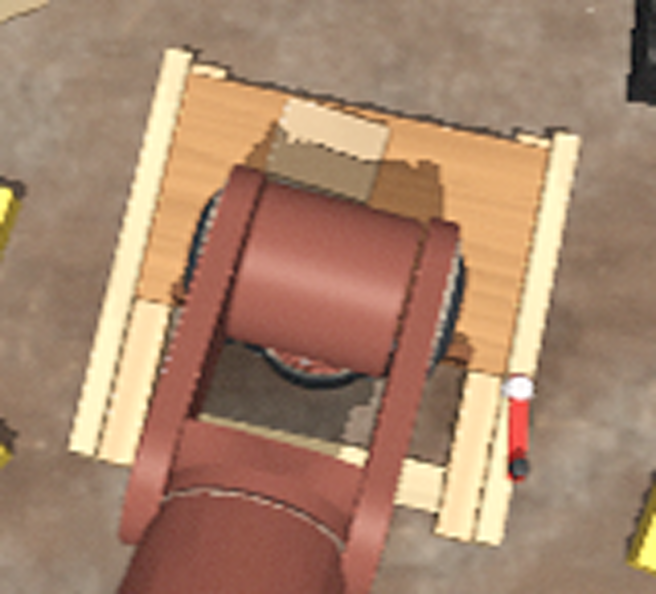

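```bash
python3 -m inch '[[[-0.001,0,0,0,0,0],[-0.002,0,0,0,0,0],[-0.003,0,0,0,0,0],[-0.004,0,0,0,0,0]]]'; python3 go.py;python3 -m inch '[[[-0.001,0,0,0,0,0],[-0.002,0,0,0,0,0],[-0.003,0,0,0,0,0],[-0.003,0,0,0,0,0]]]'; python3 go.py
```

```text
t: 5.42
ee_pos: [0.5204, -0.0565, 0.0684]
tool_rot: [-0.0, 0.098, 0.995, -0.0]
force: [-2.2, -0.8, 0.8]
finger_gap: 0.0599
{'t': 5.42, 'rack': array([-0.0436, -0.0004,  0.0684]), 'yr': np.float64(1.571), 'f': array([-2.2, -0.8,  0.8]), 'gap': 0.0599}
t: 5.75
ee_pos: [0.5236, -0.0572, 0.0684]
tool_rot: [0.0, 0.098, 0.995, -0.0]
force: [0.0, -0.1, 0.5]
finger_gap: 0.0595
{'t': 5.75, 'rack': array([-0.0403, -0.0004,  0.0684]), 'yr': np.float64(1.571), 'f': array([ 0. , -0.1,  0.5]), 'gap': 0.0595}
```

```bash
python3 -m inch '[[[0.005,0,0,0,0,0],[0.02,0,0,0,0,0],[0.035,0,0,0,0,0],[0.035,0,-0.03,0,0,0],[0.035,0,-0.06,0,0,0],[0.035,0,-0.10,0,0,0],[0.035,0,-0.14,0,0,0],[0.035,0,-0.14,0,0,0]]]' 0; python3 go.py
python3 - <<'E'
from h import *
import cv2
for c,(a,b,d,e),f in(("side",(150,295,215,375),4.1),("top",(185,330,240,400),4.1)):
    im=manip.camera(c);cv2.imwrite(f"pics/{c}3.png",cv2.resize(im[a:b,d:e],None,fx=f,fy=f,interpolation=2))
E
```

```text
t: 6.42
ee_pos: [0.4935, -0.0514, 0.2185]
tool_rot: [0.008, 0.098, 0.995, -0.001]
force: [0.8, 0.4, 1.0]
finger_gap: 0.0001
{'t': 6.42, 'rack': array([-0.071 , -0.0006,  0.2185]), 'yr': np.float64(1.571), 'f': array([0.8, 0.4, 1. ]), 'gap': 0.0001}
```

View pics/side3.png

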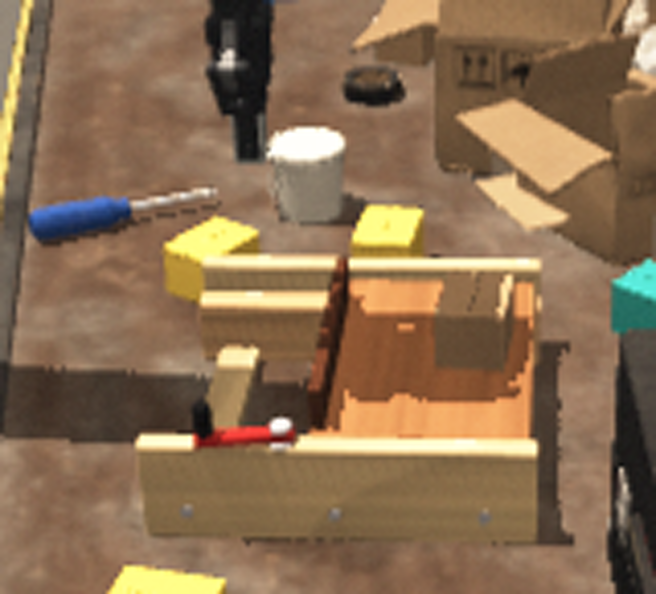

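View pics/top3.png

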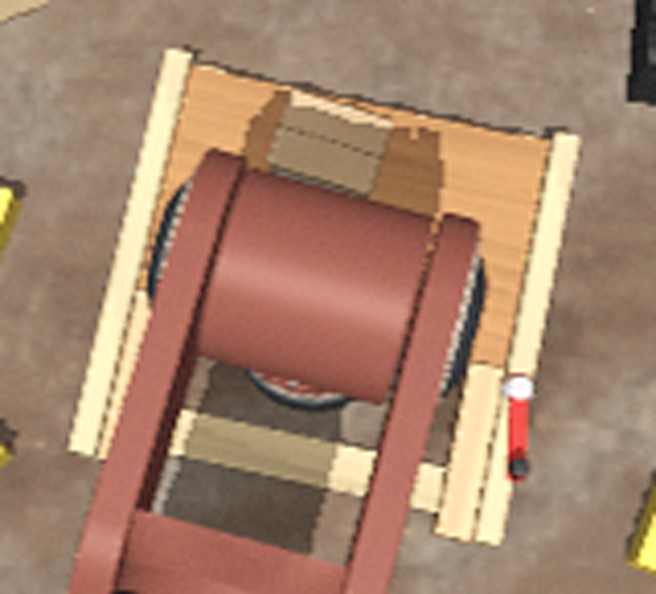

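```bash
python3 - <<'E'
from go import *
for nm,P in dict(seat_L=(-.03,.095,.095),unseat_L=(-.033,.095,.103),unseat_R=(-.033,-.095,.103),seat_R=(-.03,-.095,.095),seatback_L=(-.02,.095,.095),board_far_top_R=(.12,-.119,.062),board_far_R_un=(.117,-.119,.070)).items():
    q=proj("side",W(*P));t=proj("top",W(*P));print(nm,((q-[215,150]+.4)*4.1).round(0),((t-[240,185]+.4)*4.1).round(0))
E
python3 - <<'E'
import cv2
a=[cv2.imread(f"pics/side{i}.png")[220:460,180:560] for i in(2,3)]
import numpy as np
cv2.imwrite("pics/cmp.png",cv2.resize(np.vstack(a),None,fx=1.25,fy=1.25))
E
```

```text
seat_L [334. 259.] [172. 286.]
unseat_L [329. 250.] [170. 289.]
unseat_R [299. 381.] [474. 354.]
seat_R [305. 391.] [474. 351.]
seatback_L [347. 260.] [176. 270.]
board_far_top_R [529. 456.] [550. 140.]
board_far_R_un [524. 446.] [551. 141.]
```

View pics/cmp.png

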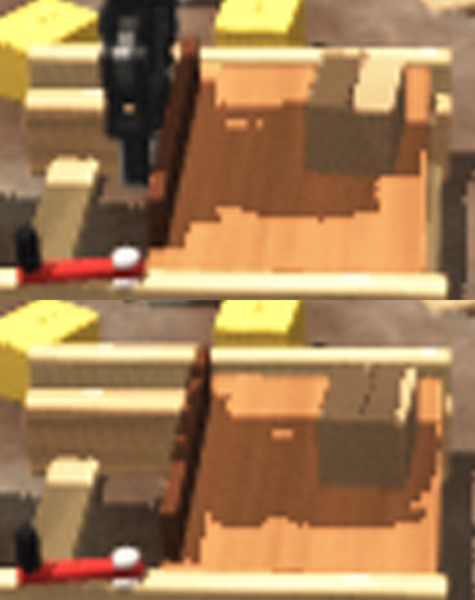

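```bash
python3 - <<'E'
from go import *
c,s=np.cos(p[2]),np.sin(p[2])
def R(P):
    d=np.array(P)[:2]-p[:2];return np.array([c*d[0]+s*d[1],-s*d[0]+c*d[1]]).round(4)
for z in(.085,.095): print(R(atz("top",(240+519/4.1-.4,185+387/4.1-.4),z)),R(atz("side",(215+281/4.1-.4,150+424/4.1-.4),z)))
E
python3 go.py -.117 -.1575 .17 2.356
```

```text
[-0.0447 -0.1272] [-0.0432 -0.1199]
[-0.046  -0.1263] [-0.0406 -0.1353]
{'t': 6.52, 'rack': array([-0.0741, -0.0005,  0.2112]), 'yr': np.float64(1.571), 'f': array([-0.4,  0.2, -0.2]), 'gap': -0.0001}
[ 0.0431 -0.157   0.041  -0.0027  0.0058 -0.7853]
```

```bash
python3 -m inch '[[[0.043,-0.157,0.03,0,0,-0.785],[0.043,-0.157,0.03,0,0,-0.785],[0.043,-0.157,0.03,0,0,-0.785],[0.043,-0.157,0.03,0,0,-0.785],[0.043,-0.157,0.03,0,0,-0.785],[0.043,-0.157,0.04,0,0,-0.785],[0.043,-0.157,0.04,0,0,-0.785],[0.043,-0.157,0.04,0,0,-0.785],[0.043,-0.157,0.04,0,0,-0.785]]]' 0; python3 go.py -.117 -.1575 .091 2.356
```

```text
t: 7.27
ee_pos: [0.4153, -0.1954, 0.1666]
tool_rot: [-0.001, -0.288, 0.957, 0.001]
force: [-0.8, 0.9, 0.5]
finger_gap: -0.0001
{'t': 7.27, 'rack': array([-0.1195, -0.1571,  0.1666]), 'yr': np.float64(2.353), 'f': array([-0.8,  0.9,  0.5]), 'gap': -0.0001}
[-0.0016 -0.0023  0.0756  0.0024 -0.001  -0.0032]
```

```bash
python3 -m inch '[[[-0.002,-0.002,0.03,0,0,0],[-0.002,-0.002,0.06,0,0,0],[-0.002,-0.002,0.076,0,0,0],[-0.002,-0.002,0.076,0,0,0],[-0.002,-0.002,0.076,0,0,0]]]' 0
python3 - <<'E'
from go import *
import cv2
im=manip.camera("side");cv2.imwrite("pics/side4.png",cv2.resize(im[150:295,215:375],None,fx=4.1,fy=4.1,interpolation=2))
print(rk())
r=rk()["rack"][:2];P=[-.044,-.1275];n=np.array([.7071,.7071]);m=np.array([-.7071,.7071])
for th in(-.1,.1,.3,.5,.7,.9,1.1,1.3,1.5,1.6):
    f=np.array([P[0]-.05*np.cos(th),P[1]+.05*np.sin(th)])-n*.017
    print(th,f.round(4),rel(f[0],f[1],.091,2.356))
E
```

```text
t: 7.68
ee_pos: [0.4183, -0.1956, 0.0914]
tool_rot: [-0.001, -0.29, 0.957, 0.001]
force: [0.5, -0.0, 0.8]
finger_gap: 0.0
{'t': 7.73, 'rack': array([-0.1154, -0.1573,  0.0929]), 'yr': np.float64(2.355), 'f': array([ 0.5, -0.5,  0.4]), 'gap': -0.0002}
-0.1 [-0.1058 -0.1445] [-0.0158  0.0022  0.0019 -0.0005  0.0002 -0.0009]
0.1 [-0.1058 -0.1345] [-0.0229  0.0093  0.0019 -0.0005  0.0002 -0.0009]
0.3 [-0.1038 -0.1247] [-0.0312  0.0148  0.0019 -0.0005  0.0002 -0.0009]
0.5 [-0.0999 -0.1155] [-0.0404  0.0186  0.0019 -0.0005  0.0002 -0.0009]
0.7 [-0.0943 -0.1073] [-0.0503  0.0204  0.0019 -0.0005  0.0002 -0.0009]
0.9 [-0.0871 -0.1004] [-0.0602  0.0203  0.0019 -0.0005  0.0002 -0.0009]
1.1 [-0.0787 -0.095 ] [-0.07    0.0182  0.0019 -0.0005  0.0002 -0.0009]
1.3 [-0.0694 -0.0913] [-0.0791  0.0142  0.0019 -0.0005  0.0002 -0.0009]
1.5 [-0.0596 -0.0896] [-0.0873  0.0084  0.0019 -0.0005  0.0002 -0.0009]
1.6 [-0.0546 -0.0895] [-0.0909  0.005   0.0019 -0.0005  0.0002 -0.0009]
```

View pics/side4.png

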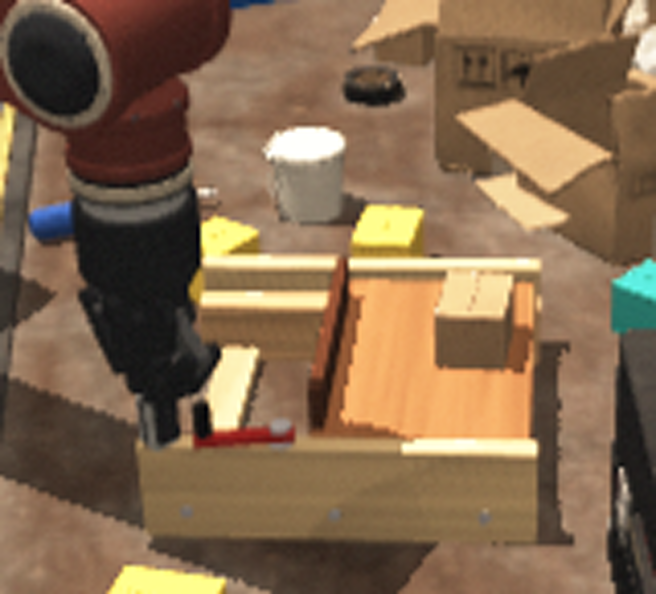

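```bash
python3 -m inch '[[[-0.008,0.001,0.0015,0,0,0],[-0.016,0.002,0.0015,0,0,0],[-0.019,0.006,0.0015,0,0,0],[-0.023,0.009,0.0015,0,0,0],[-0.027,0.012,0.0015,0,0,0],[-0.031,0.015,0.0015,0,0,0],[-0.036,0.017,0.0015,0,0,0],[-0.040,0.0185,0.0015,0,0,0],[-0.045,0.02,0.0015,0,0,0],[-0.05,0.0205,0.0015,0,0,0]]]' 0
python3 - <<'E'
from go import *
import cv2
im=manip.camera("side");cv2.imwrite("pics/side5.png",cv2.resize(im[150:295,215:375],None,fx=4.1,fy=4.1,interpolation=2))
print(rk())
P=[-.044,-.1275];n=np.array([.7071,.7071])
for th in(.7,.9,1.1,1.3,1.5,1.6,1.65):
    f=np.array([P[0]-.05*np.cos(th),P[1]+.05*np.sin(th)])-n*.017
    print(th,f.round(4),rel(f[0],f[1],.091,2.356))
E
```

```text
t: 8.57
ee_pos: [0.4496, -0.1511, 0.0908]
tool_rot: [0.0, -0.29, 0.957, -0.0]
force: [-1.5, 0.0, 0.9]
finger_gap: 0.0004
{'t': 8.62, 'rack': array([-0.0939, -0.1066,  0.0909]), 'yr': np.float64(2.356), 'f': array([-0.4,  0.6, -1.1]), 'gap': 0.0003}
0.7 [-0.0943 -0.1073] [ 0.0007 -0.0003 -0.0001 -0.0005  0.0013  0.    ]
0.9 [-0.0871 -0.1004] [-0.0092 -0.0004 -0.0001 -0.0005  0.0013  0.    ]
1.1 [-0.0787 -0.095 ] [-0.019  -0.0026 -0.0001 -0.0005  0.0013  0.    ]
1.3 [-0.0694 -0.0913] [-0.0281 -0.0066 -0.     -0.0005  0.0013  0.    ]
1.5 [-0.0596 -0.0896] [-0.0363 -0.0123 -0.     -0.0005  0.0013  0.    ]
1.6 [-0.0546 -0.0895] [-0.0399 -0.0158 -0.     -0.0005  0.0013  0.    ]
1.65 [-0.0521 -0.0897] [-0.0416 -0.0177 -0.     -0.0005  0.0013  0.    ]
```

View pics/side5.png

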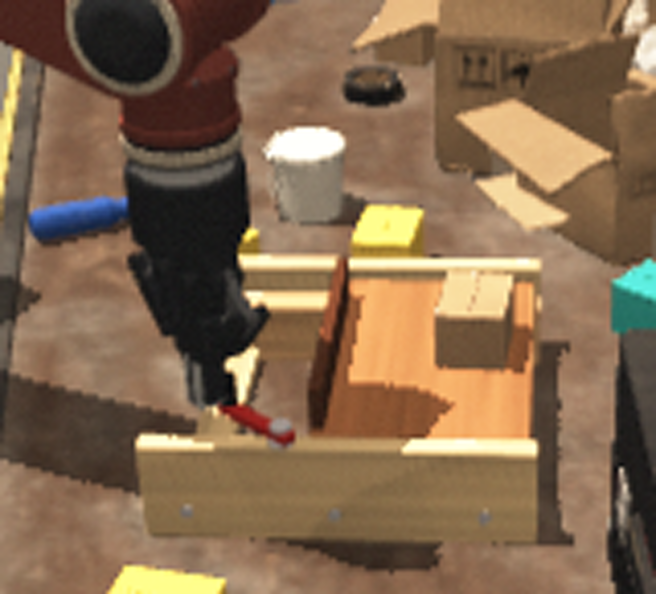

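The catch is following, at about 0.7 rad; the bar points inward and the pin is at the fingertip. Continuing.

```bash
python3 -m inch '[[[-0.005,0.0,0,0,0,0],[-0.01,-0.0005,0,0,0,0],[-0.015,-0.0015,0,0,0,0],[-0.020,-0.003,0,0,0,0],[-0.025,-0.005,0,0,0,0],[-0.029,-0.007,0,0,0,0],[-0.033,-0.010,0,0,0,0],[-0.036,-0.012,0,0,0,0],[-0.039,-0.015,0,0,0,0],[-0.039,-0.015,0,0,0,0]]]' 0
python3 - <<'E'
from go import *
import cv2
im=manip.camera("side");cv2.imwrite("pics/side6.png",cv2.resize(im[150:295,215:375],None,fx=4.1,fy=4.1,interpolation=2))
print(rk())
E
```

```text
t: 9.45
ee_pos: [0.4908, -0.1427, 0.091]
tool_rot: [0.0, -0.29, 0.957, -0.0]
force: [-0.3, -0.2, -0.0]
finger_gap: -0.0002
{'t': 9.5, 'rack': array([-0.056 , -0.0907,  0.091 ]), 'yr': np.float64(2.356), 'f': array([ 0.5, -0.1, -0.3]), 'gap': 0.0003}
```

View pics/side6.png

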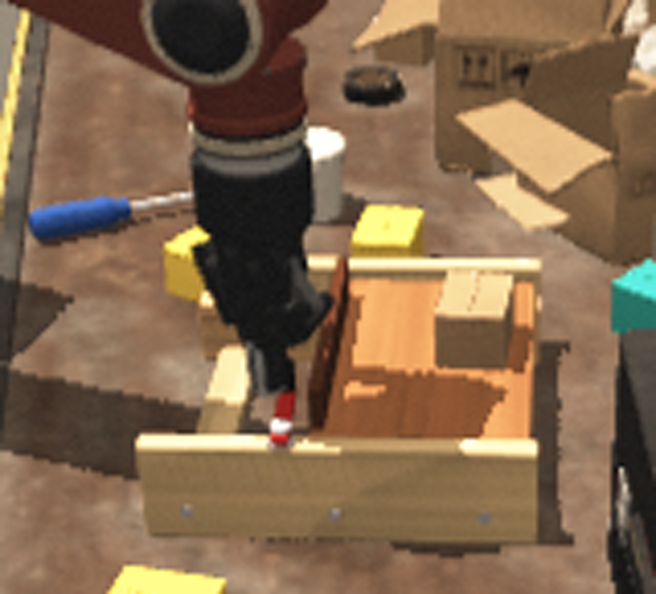

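```bash
for k in 1 2 3; do :; done; python3 -m inch '[[[-0.001,-0.001,0,0,0,0],[-0.0015,-0.0015,0,0,0,0],[-0.0015,-0.0015,0,0,0,0]]]'; python3 go.py; python3 -m inch '[[[-0.001,-0.001,0,0,0,0],[-0.0015,-0.0015,0,0,0,0],[-0.0015,-0.0015,0,0,0,0]]]'; python3 go.py
```

```text
t: 9.75
ee_pos: [0.492, -0.1429, 0.0908]
tool_rot: [0.0, -0.29, 0.957, -0.0]
force: [0.0, -0.4, 0.2]
finger_gap: -0.0
{'t': 9.75, 'rack': array([-0.0546, -0.0906,  0.0908]), 'yr': np.float64(2.356), 'f': array([ 0. , -0.4,  0.2]), 'gap': -0.0}
t: 10.0
ee_pos: [0.4933, -0.1433, 0.0906]
tool_rot: [-0.001, -0.29, 0.957, 0.0]
force: [-4.8, -1.1, 1.8]
finger_gap: -0.0
{'t': 10.0, 'rack': array([-0.0532, -0.0908,  0.0906]), 'yr': np.float64(2.356), 'f': array([-4.8, -1.1,  1.8]), 'gap': -0.0}
```

```bash
python3 -m inch '[[[-0.0005,-0.0005,0,0,0,0],[-0.001,-0.001,0,0,0,0],[-0.001,-0.001,0,0,0,0]]]'; python3 go.py
```

```text
t: 10.25
ee_pos: [0.4938, -0.1437, 0.0904]
tool_rot: [-0.002, -0.29, 0.957, 0.001]
force: [-7.2, -1.2, 3.2]
finger_gap: 0.0002
{'t': 10.25, 'rack': array([-0.0526, -0.0911,  0.0904]), 'yr': np.float64(2.356), 'f': array([-7.2, -1.2,  3.2]), 'gap': 0.0002}
```

Force is rising against the stop. Backing off in -x, then up and away.

```bash
python3 -m inch '[[[0.006,0.004,0,0,0,0],[0.02,0.012,0,0,0,0],[0.03,0.02,0,0,0,0],[0.03,0.02,-0.03,0,0,0],[0.03,0.02,-0.06,0,0,0],[0.05,0.03,-0.1,0,0,0],[0.07,0.04,-0.14,0,0,0],[0.07,0.04,-0.14,0,0,0],[0.07,0.04,-0.14,0,0,0]]]'; python3 go.py; python3 -m inch '[[[0.06,-0.10,0,0,0,0],[0.06,-0.10,0,0,0,0],[0.06,-0.10,0,0,0,0],[0.06,-0.20,0,0,0,0],[0.06,-0.20,0,0,0,0],[0.06,-0.20,0,0,0,0],[0.06,-0.20,0,0,0,0]]]'
python3 - <<'E'
from go import *
import cv2
for c,(a,b,d,e),f in(("side",(150,295,215,375),4.1),("top",(185,330,240,400),4.1)):
    im=manip.camera(c);cv2.imwrite(f"pics/{c}7.png",cv2.resize(im[a:b,d:e],None,fx=f,fy=f,interpolation=2))
print(rk())
E
```

```text
t: 11.0
ee_pos: [0.4164, -0.1502, 0.2354]
tool_rot: [0.004, -0.289, 0.957, -0.004]
force: [0.2, -0.9, 0.3]
finger_gap: 0.0001
{'t': 11.0, 'rack': array([-0.1272, -0.1126,  0.2354]), 'yr': np.float64(2.355), 'f': array([ 0.2, -0.9,  0.3]), 'gap': 0.0001}
t: 11.58
ee_pos: [0.4769, -0.3509, 0.2274]
tool_rot: [-0.0, -0.289, 0.957, 0.001]
force: [-0.2, -0.6, -0.0]
finger_gap: -0.0004
{'t': 11.68, 'rack': array([-0.0304, -0.2951,  0.2282]), 'yr': np.float64(2.355), 'f': array([-0.4,  1.4, -0.5]), 'gap': -0.0}
```

View pics/side7.png

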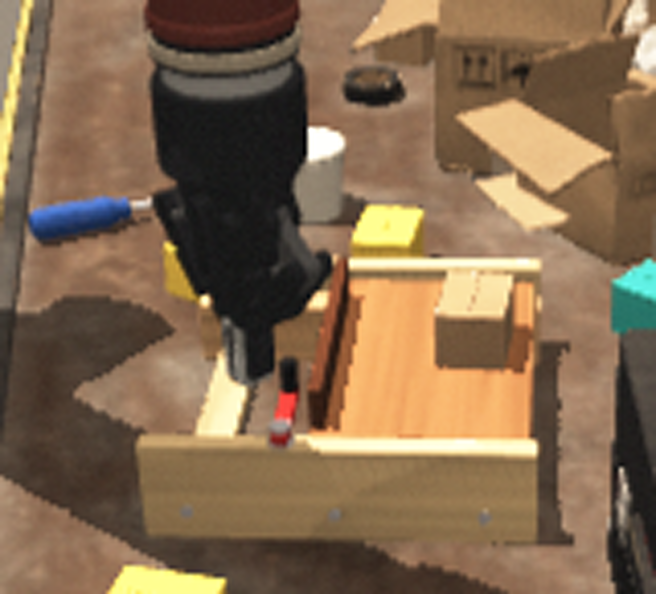

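View pics/top7.png

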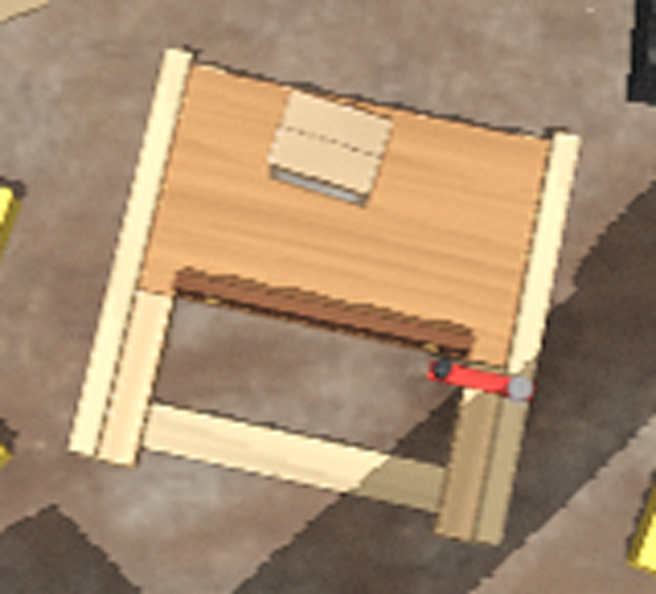

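Run:
```python
from go import *
c,s=np.cos(p[2]),np.sin(p[2])
def R(u,v,z,cam="top",o=(240,185)):
    d=atz(cam,(o[0]+u/4.1-.4,o[1]+v/4.1-.4),z)[:2]-p[:2];return np.array([c*d[0]+s*d[1],-s*d[0]+c*d[1]])
a=R(442,367,.107);b=R(519,387,.087);print(a,b,np.arctan2(a[1]-b[1],b[0]-a[0]))
print("pred pin1.57",((proj("top",W(-.044,-.0775,.107))-[240,185]+.4)*4.1).round(), ((proj("side",W(-.044,-.0775,.107))-[215,150]+.4)*4.1).round(), "1.40",((proj("side",W(-.044-.0085,-.0782,.107))-[215,150]+.4)*4.1).round())
manip.camera("top")
for n,z in dict(pot=0,die=0,screwdriver=0,spanner=0,board=.042,carton=.062,board_lip=.078).items():
    for d in manip.spot_point(n,"top")[:2]: print(n,round(d["p"],2),atz("top",d["position"],z).round(3))
print("seat",W(.045,0,.042),"seated lip",W(-.03,0,.078))
```

```text
[-0.04556738 -0.07708631] [-0.04496961 -0.12702717] 1.5588273978199798
pred pin1.57 [443. 365.] [286. 362.] 1.40 [273. 363.]
pot 0.7 [0.54  0.306 0.   ]
die 0.74 [ 0.542 -0.344  0.   ]
screwdriver 0.96 [0.382 0.315 0.   ]
spanner 0.52 [ 0.55  -0.067  0.   ]
board 0.88 [ 0.604 -0.074  0.042]
board 0.44 [ 0.542 -0.064  0.042]
carton 0.93 [0.793 0.036 0.062]
carton 0.8 [0.457 0.186 0.062]
board_lip 0.58 [ 0.539 -0.066  0.078]
seat [ 0.6073239  -0.07346408  0.042     ] seated lip [ 0.53376972 -0.0588086   0.078     ]
```

```bash
python3 -c "
from cell import manip
print(manip.hand_in())"
```

```text
the job is handed in; nothing more can be done
None
```

I pushed the board home by the front of its lip with both fingertips. The push force fell from about 2 N to zero as it dropped, and the side picture shows it seated, with the lip top at seated height. I then pushed the catch round by its pin with closed fingers until it met its stop, where the force rose to about 7 N, and backed off clear.

**Last checks:**
- **Catch:** about 1.56 rad, measured from the top picture.
- **Board:** about 3 mm from the seat, within the 8 mm limit. It looks flat in both pictures; I did not measure its tilt.
- **Carton:** standing on the board, seen in both pictures. The detector did not confirm it: both carton hits I printed were elsewhere on the bench, probably look-alikes.
- **Bystanders:** pot, die and screwdriver measured within about 11 mm of their starting readings, which is detector noise. The only spanner hit was a false one inside the rack, so I did not re-measure it, but I never went near it.
- **Handed in:** at about 12 s, with the arm clear of everything. No verdict was reported.

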